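# Lay out a pipe-fitting order on the kit board

## Task

Turn the parts carousel until the compartment holding the dark floor flange is in line with the pointer at the carousel's front, and only then take the flange out. Lay the order out in one row along the middle of the plywood kit board: flange in the centre of the board, midway between the yellow bin and the cardboard box; white tee, lying flat, midway between flange and yellow bin; brass union, upright, midway between flange and cardboard box. Stand the short steel pipe upright on top of the flange, centred on its hub, and leave everything released and still.

Things in the scene. Friction and masses are not known exactly. Their poses are not given: they have to be found in the camera images.
- board: Plywood kit board, fixed, 130 (its x) by 490 (its y) by 12 mm thick. Origin at the centre of its underside, so its top is 12 mm above the origin; y runs along its length. The row is its long centre line.
- bin: Yellow open stock bin with steel stock, fixed on one end of the board (either end), 120 (x) by 80 (y) by 60 mm high. Origin at the centre of its underside, on the board's top, on the board's centre line, 200 mm from the board's centre.
- carton: Open cardboard parts box with copper stock, fixed on the other end of the board, same size as the yellow bin (120 by 80 by 60 mm high). Origin at the centre of its underside, 200 mm from the board's centre.
- flange: Dark floor flange: round plate 74 mm diameter, 8 mm thick, with a round hub 42 mm diameter (25 mm bore) on it up to 34 mm above its underside. Origin at the centre of its underside; z up. Starts flat in one compartment of the carousel. Mass about 0.3 kg.
- nipple: Short plain steel pipe standing upright, 34 mm outer and 27 mm inner diameter, 70 mm high. Origin at the centre of its lower end; z up along the pipe. Its end rests flat on the hub's top. Mass about 0.15 kg.
- tee: White plastic pipe tee lying flat, 34 mm high. Run 70 mm long along its y, run axis at x = -13.5 mm; branch along +x, ending at x = +30.5 mm. 34 mm diameter collars, 18 mm long, on the three ends. Origin on the underside plane at the centre of its outline (61 by 70 mm); z up. Can be gripped across the branch collar (along y) at x = +20 mm. About 0.08 kg.
- union: Brass hexagon union standing upright, 52 mm high: round ends 34 mm diameter with a hexagon 44 mm across flats (51 mm over corners) from 14 to 38 mm above its underside. Flats face +-x. Origin at the centre of its underside; z up. Mass about 0.25 kg.
- stand: Fixed foot of the parts carousel, with a flat dark pointer (white tip, 12 mm high) sticking out 195 mm from the axis along the stand's -x, its front. Origin on the table on the carousel's vertical axis.
- platter: Grey round tray of the carousel, 280 mm diameter, floor 26, rim 36, three walls 44 mm above the table. Turns either way (friction 0.06 N m), stays where left. Three 120 degree compartments: the flange's at its -x; others hold nuts, brass plugs. Black bar handle on the axis, along its x: 60 mm long, 14 wide, 59 to 85 mm above the table. Origin on the axis at table height.
- pocket (a point): Point in the middle of the flange's compartment on its floor, 85 mm from the carousel's axis and 26 mm above the table; turns with the platter. A rubber lip 4 mm high, 90 mm inner diameter, around it keeps the flange from sliding. In line with the pointer when straight towards the stand's -x; at the start it lies 1.1 to 2.5 rad anticlockwise (seen from above) from there.
Things that resemble listed ones, but are neither listed nor needed, are in the scene too. Leave any red or turquoise look-alike of the flange alone.

How it is judged:
By the outcome, as a careful person would: the job done as asked, in the order asked, and still so for the second after the job is handed in, with the robot touching nothing.
It also fails if it takes over 120 s, if anything falls off the work surface, if the arm or the gripper's body presses on something with over 40 N, if the wrist force passes 120 N, or if a joint passes its speed limit or range.

## Robot

A 6-joint arm with a two-finger parallel gripper is mounted at the origin on the work surface. World frame = base frame: x ahead of the robot, y to its left, z up, the work surface at z = 0. Lengths are in m, angles in degrees, forces in N, time in s.
With the tool pointing down it reaches from about 0.4 to 0.825 m from the base axis. Payload 7 kg.
Tool frame: the origin (TCP) lies midway between the tips of the shut fingers; the grasp point (between the pads) lies 19 mm behind it; z points along the fingers, y is the line along which they close (so a half turn about z gives the same grasp; the last joint's range is limited). The gripper opens to 88 mm and grips with 3 to 60 N. Pads are 19 mm wide; open, the fingers measure 130 mm over their backs; the gripper's body (78 mm by 193 mm) begins 47 mm behind the grasp point.
Start: joints at [-51.102, 20.546, 0.682, 0, -70.136, -16.507], TCP at [0.257, -0.624, 0.227] pointing down, gripper open.
Joint ranges: [-176.03, 176.03], [-82.01, 121.73], [-58.28, 71.71], [-173.87, 95.51], [-174.79, -0.11], [-173.66, 173.66]. Speed limits (degrees/s): [136.94, 136.94, 172.46, 180, 180, 180].

## Interface

Orientations are given as [roll, pitch, yaw] about the fixed x, y, z axes, in that order (R = Rz(yaw) Ry(pitch) Rx(roll)).
In Python, from plant import ctrl gives the robot as it stands. The module is installed in compiled form; this text tells all that it offers.
- The arm moves only by the tool send_rows, never from a script. Its argument "plan" is a list that holds one entry, the list of rows, each a list of 6 numbers: the shift along the tool's x, y, z in cm, then the turn, a rotation vector about the tool's x, y, z in degrees. A call has 1 to 8 rows; each row is the pose to reach, as a shift and turn from the pose commanded when the call began, along the tool's axes at that moment; what a row does not reach only later rows make up. A row lasts 1/12 s, in which the tool goes at most 41.7 mm and 7.16 degrees, less where a joint would pass 70% of its speed; a pose out of reach is approached as far as the arm can. A call with a gripper value outside its range is refused whole. "fingers" is the opening, from 0 (shut) to 1 (fully open), set as the call begins (left out, the last holds). The fingers move at their own pace and stop on an object; the grip force is fixed at half the most. Time passes only in rows, so rows that repeat a pose let the fingers close. It gives the time, the measured TCP pose, the force, the opening and the grip force at its end, in the units of the state.
- ctrl.get_obs(): the state, without advancing time (a new reading comes with each control period).
- ctrl.snapshot(name): name is "side" or "top" or "wrist"; returns a dict with "img" (420x560x3 uint8, red, green, blue), "K" (3x3 intrinsics, pixels), "k1" (the pictures are not rectified: a ray, as slopes to the right and down, at radius r is drawn at 1 + k1 r^2 times it, then the intrinsics apply), "pose" (4x4, takes a point from camera to world coordinates). Camera axes: x right, y down, z forward; pixel columns grow to the right and rows downward; lengths in m; the calibration is good to about 2 mm. A picture is of the moment at which its call begins. There is no depth.
- ctrl.close_job(): hands the job in; it is judged then, once.
The state is a dict: "clock": time; "joint_pos": joint angles; "qvel": joint speeds; "tau": joint torques, N m; "tool_pos": TCP position; "orientation": TCP orientation; "force": force on the tool from outside, world axes, zero at the start; "moment": the same for the moment, N m; "opening": finger opening in m; "gripper_force": force on a finger pad.
Only numpy, scipy, OpenCV 4.12 (cv2) and the standard library are available. Lean on these libraries where they do the work, as an engineer would, in place of code of your own. Each camera call takes 0.05 s, during which the arm holds its last target. There are 200 camera calls.

## Working session

There is one attempt and no reset: what is moved stays moved. The work goes in short steps, Python scripts to look and compute and a tool call to move; the robot and the scene stay as the last step left them, time stands still between calls to the robot, and variables do not carry over. Pictures are saved under pics/ and viewed, at most 15 in all, crops included, and the job is handed in when it is done.

Besides the shell and the picture viewer there is one more tool, called after "Call:" by a JSON object that holds its "fn" and its "kwargs", one argument or row to a line. send_rows: Moves the arm, as the interface text tells. Its arguments: {"type":"object","properties":{"plan":{"type":"array","items":{"type":"array","items":{"type":"array","items":{"type":"number"}}}},"fingers":{"type":"number"}},"required":["plan"]}

```bash
mkdir -p pics; cat > h.py <<'E'
import numpy as np, cv2
from plant import ctrl
from scipy.spatial.transform import Rotation as R
def snap(n,f=None):
    s=ctrl.snapshot(n)
    if f: cv2.imwrite('pics/'+f,cv2.cvtColor(s['img'],cv2.COLOR_RGB2BGR))
    return s
def ray(s,u,v):
    K=np.array(s['K']); d=np.array([(u-K[0,2])/K[0,0],(v-K[1,2])/K[1,1]])
    p=d.copy()
    for _ in range(30): p=d/(1+s['k1']*(p@p))
    T=np.array(s['pose']); return T[:3,3],T[:3,:3]@np.array([p[0],p[1],1.])
def onz(s,u,v,z):
    o,d=ray(s,u,v); return o+d*(z-o[2])/d[2]
def proj(s,P):
    T=np.array(s['pose']);K=np.array(s['K']); c=T[:3,:3].T@(np.array(P)-T[:3,3]); p=c[:2]/c[2]
    p=p*(1+s['k1']*(p@p)); return K[0,0]*p[0]+K[0,2],K[1,1]*p[1]+K[1,2]
def tool():
    o=ctrl.get_obs(); return np.array(o['tool_pos']),R.from_euler('xyz',o['orientation'],degrees=True)
E
python3 - <<'E'
from h import *
a=snap('top','top0.png');b=snap('side','side0.png')
for s in(a,b): print(np.round(s['pose'],3).tolist(),np.array(s['K']).tolist(),s['k1'])
print(ctrl.get_obs())
E
```

```text
[[0.025, -0.996, 0.091, 0.337], [-1.0, -0.024, 0.017, 0.027], [-0.014, -0.091, -0.996, 1.224], [0.0, 0.0, 0.0, 1.0]] [[508.72600371511925, 0.0, 273.805740705998], [0.0, 508.72600371511925, 206.17356199519924], [0.0, 0.0, 1.0]] 0.02251568541698943
[[0.744, -0.393, 0.54, -0.237], [-0.667, -0.407, 0.623, -0.695], [-0.025, -0.825, -0.565, 0.749], [0.0, 0.0, 0.0, 1.0]] [[455.4300731419167, 0.0, 279.438531215616], [0.0, 455.4300731419167, 212.75303501267834], [0.0, 0.0, 1.0]] -0.045150093305225146
{'clock': 0.1, 'joint_pos': array([-5.11036172e+01,  2.05872822e+01,  6.40891940e-01, -1.84023014e-02,
       -7.01366318e+01, -1.65089587e+01]), 'qvel': array([ 0.05346096, -0.06294707,  0.17222422,  0.02412106, -0.02004504,
       -0.00172316]), 'tau': array([-1.43230507e-03, -5.84162557e+01,  2.93747842e+01,  7.01533914e+00,
        1.01850060e-02, -6.09446693e-05]), 'tool_pos': array([ 0.25692625, -0.62372732,  0.22572904]), 'orientation': array([ 1.79915484e+02, -7.00697044e-03, -1.57618836e+02]), 'force': array([-0.0484781 ,  0.4390539 ,  0.68224357]), 'moment': array([ 0.04240774, -0.05241235,  0.04799443]), 'gripper_force': 0.0, 'opening': 0.08802789863684851}
```

View pics/top0.png

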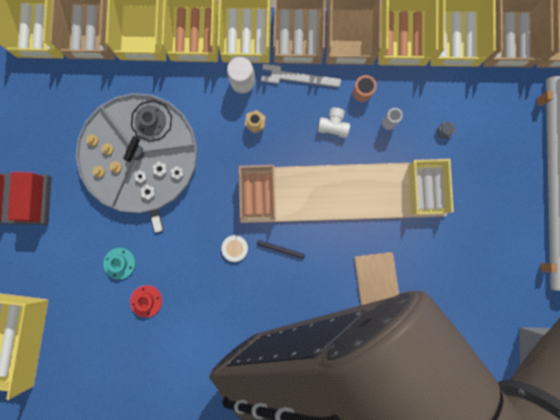

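View pics/side0.png

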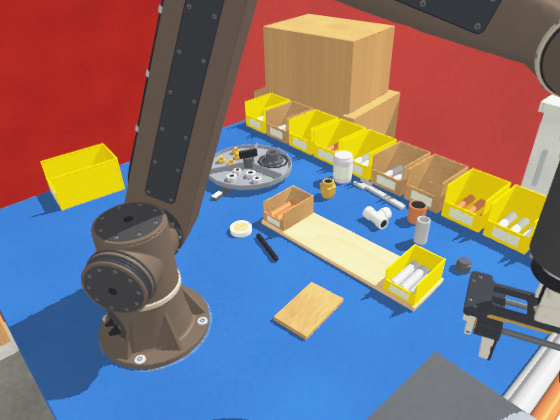

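Top view: the dark flange is in the carousel at (150,120), and its look-alikes are turquoise (119,264) and red (146,301). The grey pipe is at (392,118), with possible confusions the copper cup (365,88), dark plug (445,130) and white can (240,72). The white tee is at (335,123) and the brass union at (255,122). The pointer's white tip is at (157,224) and the handle at (132,148). The board runs from the carton (257,193) to the bin (432,187).

```bash
python3 - <<'E'
from h import *
s=snap('top');im=cv2.cvtColor(s['img'],cv2.COLOR_RGB2BGR)
cv2.imwrite('pics/crop1.png',cv2.resize(im[60:260,70:460],None,fx=2,fy=2,interpolation=cv2.INTER_CUBIC))
hsv=cv2.cvtColor(im,cv2.COLOR_BGR2HSV)
for n,b,z in [('flange',(125,95,175,140),.06),('nip',(378,102,408,135),.0),('tee',(315,105,354,140),.017),('union',(242,108,270,135),.026),('ptr',(148,214,166,236),.012),('handle',(118,134,146,164),.085),('bin',(408,152,458,220),.072),('carton',(234,160,278,225),.072),('board',(276,155,412,228),.012)]:
    x0,y0,x1,y1=b;h=hsv[y0:y1,x0:x1]
    m={'handle':h[...,2]<45,'flange':h[...,2]<60,'ptr':h[...,2]>150}.get(n,~((h[...,0]>95)&(h[...,0]<130)&(h[...,1]>110)))
    m=cv2.morphologyEx(m.astype(np.uint8),cv2.MORPH_OPEN,np.ones((2,2)))
    c=max(cv2.findContours(m,0,2)[0],key=cv2.contourArea)+np.array([x0,y0])
    r=cv2.minAreaRect(c); M=cv2.moments(c); cx,cy=M['m10']/M['m00'],M['m01']/M['m00']
    print(n,cv2.boundingRect(c),np.round(r[0],1),np.round(r[1],1),round(r[2],1),'cen',round(cx,1),round(cy,1),np.round(onz(s,*r[0],z),3))
E
```

```text
flange (142, 129, 3, 4) [143.  130.5] [3. 2.] 90.0 cen 143.1 130.4 [0.613 0.356 0.06 ]
nip (382, 108, 23, 24) [392.3 119.3] [16.3 25.5] 45.0 cen 392.9 119.3 [ 0.668 -0.236  0.   ]
tee (317, 107, 35, 33) [334. 123.] [32. 34.] 90.0 cen 334.5 125.7 [ 0.652 -0.093  0.017]
union (245, 110, 23, 25) [255.8 122. ] [21.5 24.4] 7.1 cen 255.9 122.1 [0.648 0.095 0.026]
ptr (153, 217, 10, 16) [157.3 224.7] [15.  8.] 76.0 cen 157.4 224.7 [0.396 0.325 0.012]
handle (128, 140, 12, 22) [134.  150.7] [ 3.9 23.6] 23.2 cen 133.8 151.0 [0.56  0.367 0.085]
bin (408, 159, 48, 61) [431.5 189. ] [60. 47.] 90.0 cen 430.4 189.1 [ 0.489 -0.31   0.072]
carton (239, 165, 39, 60) [258.  194.5] [59. 38.] 90.0 cen 258.1 194.5 [0.468 0.083 0.072]
board (276, 155, 136, 73) [343.5 191. ] [ 72. 135.] 90.0 cen 344.7 193.5 [ 0.488 -0.118  0.012]
```

View pics/crop1.png

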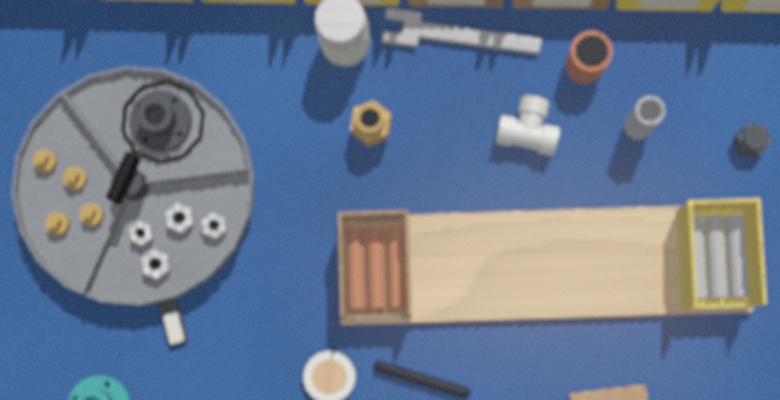

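The crop confirms the dark flange inside the ring at crop (162,121) in the carousel. It also confirms the hex union (370,122), tee (529,125, branch up), grey pipe (646,112) and the carton and bin rims.

```bash
python3 - <<'E'
from h import *
s=snap('top');P=lambda u,v,z:onz(s,u/2+70,v/2+60,z)
ax=P(132.5,186.5,.036);hd=P(124.5,178,.085);po=P(162,121,.03);tip=P(178,343,.012);wt=P(174,327,.012)
print('axis',ax,'handle',hd,'pocket',po,'tip',tip,wt)
ha,hb=P(115,200,.085),P(134,155,.085)
an=lambda d:np.degrees(np.arctan2(d[1],d[0]))
print('ang pocket',an(po-ax),an(po-hd),'tip',an(tip-ax),an(tip-hd),an(wt-hd),'handle',an(hb-ha),np.linalg.norm(hb-ha),np.linalg.norm(po-hd),np.linalg.norm(tip-hd))
b=np.mean([P(*p,.072) for p in[(684,201),(761,199),(766,304),(694,311)]],0)
c=np.mean([P(*p,.072) for p in[(339,213),(409,211),(410,320),(342,324)]],0)
print('bin',b,'carton',c,'dist',np.linalg.norm(b-c),'mid',(b+c)/2,'ang',an(b-c))
print('union',P(370,122,.045),'nip top',P(651,110,.07),'tee branch',P(534,106,.034),'run ends',P(503,128,.017),P(555,139,.017))
T,q=tool();print(T,q.as_matrix().round(2).tolist())
E
```

```text
axis [0.56346371 0.37633162 0.036     ] handle [0.56369817 0.37150374 0.085     ] pocket [0.64489665 0.34653986 0.03      ] tip [0.38022942 0.319734   0.012     ] [0.39920489 0.32539535 0.012     ]
ang pocket -20.09474578235221 -17.089660714679304 tip -162.83506529597975 -164.24242009609767 -164.34151964544944 handle -20.016506342826464 0.05575194461855527 0.10119974519660521 0.20413203451852321
bin [ 0.49463275 -0.31333384  0.072     ] carton [0.47033026 0.08430508 0.072     ] dist 0.3983808815302708 mid [ 0.4824815  -0.11451438  0.072     ] ang -86.50260469922686
union [0.64530404 0.09631626 0.045     ] nip top [ 0.65944078 -0.22843338  0.07      ] tee branch [ 0.67165217 -0.09785461  0.034     ] run ends [ 0.64862833 -0.0627416   0.017     ] [ 0.63642435 -0.12544555  0.017     ]
[ 0.25701255 -0.62386778  0.22598601] [[-0.92, -0.38, -0.0], [-0.38, 0.92, 0.0], [0.0, 0.0, -1.0]]
```

Call:
{"fn": "send_rows", "kwargs": {
  "plan": [
    [[-25.5, 19.1, 0, 0, 0, -55], [-25.5, 19.1, 0, 0, 0, -55], [-25.5, 19.1, 0, 0, 0, -55], [-25.5, 19.1, 0, 0, 0, -55], [-25.5, 19.1, 0, 0, 0, -55], [-25.5, 19.1, 0, 0, 0, -55], [-25.5, 19.1, 0, 0, 0, -55], [-25.5, 19.1, 0, 0, 0, -55]]
  ]
}}

```text
clock: 0.87
tool_pos: [0.4213, -0.3476, 0.2268]
orientation: [-180.0, 0.0, -102.2]
force: [1.5, -0.8, 0.6]
opening: 0.088
gripper_force: 0.0
```

Call:
{"fn": "send_rows", "kwargs": {
  "plan": [
    [[-32.4, -3, 0, 0, 0, -55], [-32.4, -3, 0, 0, 0, -55], [-32.4, -3, 0, 0, 0, -55], [-32.4, -3, 0, 0, 0, -55], [-32.4, -3, 0, 0, 0, -55], [-32.4, -3, 0, 0, 0, -55], [-32.4, -3, 0, 0, 0, -55], [-32.4, -3, 0, 0, 0, -55]]
  ]
}}

```text
clock: 1.53
tool_pos: [0.5205, -0.038, 0.2268]
orientation: [-180.0, -0.0, -47.2]
force: [1.2, -0.7, 0.4]
opening: 0.0878
gripper_force: 0.0
```

Call:
{"fn": "send_rows", "kwargs": {
  "plan": [
    [[-20, -24.1, 0, 0, 0, -27.5], [-20, -24.1, 0, 0, 0, -27.5], [-20, -24.1, 0, 0, 0, -27.5], [-20, -24.1, 0, 0, 0, -27.5], [-20, -24.1, 0, 0, 0, -27.5], [-20, -24.1, 0, 0, 0, -27.5], [-20, -24.1, 0, 0, 0, -27.5], [-20, -24.1, 0, 0, 0, -27.5]]
  ]
}}

```text
clock: 2.2
tool_pos: [0.5634, 0.2735, 0.226]
orientation: [-180.0, -0.0, -20.0]
force: [0.5, -0.3, -0.2]
opening: 0.0877
gripper_force: 0.0
```

```bash
python3 - <<'E'
from h import *
s=snap('wrist','w1.png');o=ctrl.get_obs();print(o['tool_pos'],o['orientation'],o['joint_pos'],np.round(s['pose'],3).tolist(),s['K'],s['k1'])
np.save('w1.npy',s,allow_pickle=True)
E
```

```text
[0.5638465  0.27543515 0.22556955] [-1.79988763e+02 -5.08920468e-03 -1.99161859e+01] [ 4.38319252e+01  1.61487101e+01 -5.76909523e+00 -4.37851156e-04
 -6.80698654e+01  2.62520529e+01] [[-0.341, -0.911, -0.23, 0.624], [-0.94, 0.331, 0.083, 0.252], [-0.0, 0.244, -0.97, 0.384], [0.0, 0.0, 0.0, 1.0]] [[369.84141192   0.         281.59502245]
 [  0.         369.84141192 206.14166139]
 [  0.           0.           1.        ]] -0.014232090660289446
```

View pics/w1.png

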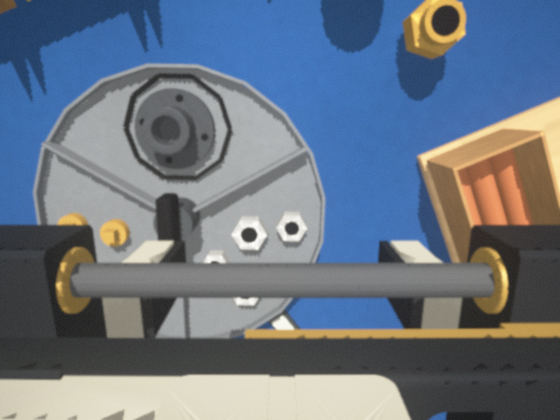

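Wrist view: flange in the ring at (178,126), hub bore (169,128), front end of the handle (168,197), and the union's hexagon at upper right (434,27).

```bash
python3 - <<'E'
from h import *
s=np.load('w1.npy',allow_pickle=True).item();t=snap('top')
po=onz(s,178.5,126,.030);hub=onz(s,168.5,129,.058);he=onz(s,168,196,.085)
print('pocket',po,'hub',hub,'handle end',he, onz(s,157,197,.085),onz(s,178,195,.085))
# from platter rim ellipse (z .036): points by eye
pts=np.array([onz(s,u,v,.036)[:2] for u,v in[(34,190),(49,135),(82,93),(122,70),(187,65),(232,77),(280,107),(314,157),(324,198),(322,240)]])
from scipy.optimize import least_squares
f=least_squares(lambda p:np.hypot(*(pts-p[:2]).T)-p[2],[.56,.37,.14]);print('circle',f.x,f.fun.round(4))
a=f.x[:2];an=lambda d:np.degrees(np.arctan2(d[1],d[0]))
print(an(po[:2]-a),np.linalg.norm(po[:2]-a),an(he[:2]-a),np.linalg.norm(he[:2]-a))
E
```

```text
pocket [0.64617166 0.34731449 0.03      ] hub [0.64507237 0.34898265 0.058     ] handle end [0.59366085 0.36374851 0.085     ] [0.59601154 0.37270348 0.085     ] [0.59159924 0.35559287 0.085     ]
circle [0.56540033 0.37966908 0.14197624] [ 0.0003 -0.0006  0.0002  0.0008 -0.0009 -0.0008  0.001   0.0006 -0.0003
 -0.0003]
-21.829572722011118 0.0870105056888988 -29.39474715808612 0.032436424007697334
```

Call:
{"fn": "send_rows", "kwargs": {
  "plan": [
    [[-13.2, -9.5, 0, 0, 0, 0], [-13.2, -9.5, 0, 0, 0, 0], [-13.2, -9.5, 0, 0, 0, 0], [-13.2, -9.5, 0, 0, 0, 0], [-13.2, -9.5, 0, 0, 0, 0], [-13.2, -9.5, 0, 0, 0, 0], [-13.2, -9.5, 0, 0, 0, 0]]
  ]
}}

```text
clock: 2.88
tool_pos: [0.4718, 0.4036, 0.2265]
orientation: [180.0, 0.0, -20.1]
force: [-0.7, -0.4, 0.0]
opening: 0.0876
gripper_force: 0.0
```

```bash
python3 - <<'E'
from h import *
s=snap('wrist','w2.png');print(ctrl.get_obs()['tool_pos']);np.save('w2.npy',s,allow_pickle=True)
E
```

```text
[0.47225505 0.4031921  0.22654557]
```

View pics/w2.png

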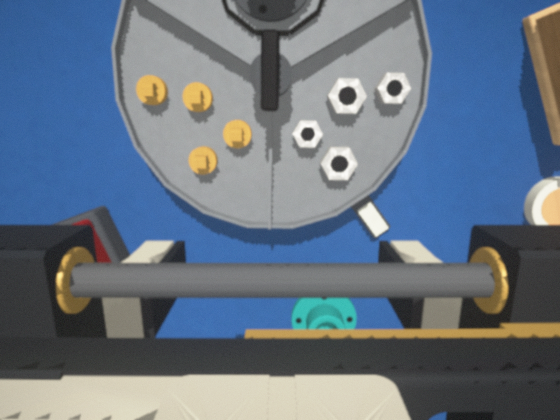

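The handle is fully visible from (270,31) to (270,109), and the pointer's white tip is at (372,220).

```bash
python3 - <<'E'
from h import *
s=np.load('w2.npy',allow_pickle=True).item()
an=lambda d:np.degrees(np.arctan2(d[1],d[0]))
a,b=onz(s,270.5,31.5,.085),onz(s,270.5,108,.085);c=(a+b)/2
print('handle',a,b,c,np.linalg.norm(a-b),an(a-b))
tip=onz(s,381.5,233,.012);print('tip',tip,an(tip-c),np.linalg.norm((tip-c)[:2]))
p1=onz(s,364.5,205,.012);print(an(tip-p1))
from scipy.optimize import least_squares
pts=np.array([onz(s,u,v,.036)[:2] for u,v in[(113,53),(117,90),(130,131),(156,171),(193,203),(240,226),(290,226),(340,211),(384,182),(417,137),(430,90),(431,50),(422,8),(125,8)]])
f=least_squares(lambda p:np.hypot(*(pts-p[:2]).T)-p[2],[.56,.37,.14]);print('circle',f.x,f.fun.round(4))
E
```

```text
handle [0.59111792 0.3698044  0.085     ] [0.53912306 0.38919502 0.085     ] [0.56512049 0.37949971 0.085     ] 0.05549290149595355 -20.452159070101324
tip [0.38051107 0.32513708 0.012     ] -163.59168206784602 0.1924472197568593
-167.2208729982593
circle [0.56438742 0.37838719 0.1412853 ] [ 0.002   0.0007  0.0001 -0.0008 -0.0012  0.002  -0.0012 -0.0017  0.0007
  0.002   0.0005 -0.0004 -0.0011 -0.0016]
```

Call:
{"fn": "send_rows", "kwargs": {
  "plan": [
    [[9.6, -0.8, 0, 0, 0, 0.4], [9.6, -0.8, 0, 0, 0, 0.4], [9.6, -0.8, 0, 0, 0, 0.4], [9.6, -0.8, 4, 0, 0, 0.4], [9.6, -0.8, 8, 0, 0, 0.4], [9.6, -0.8, 12, 0, 0, 0.4], [9.6, -0.8, 16, 0, 0, 0.4], [9.6, -0.8, 16.2, 0, 0, 0.4]]
  ]
}}

```text
clock: 3.6
tool_pos: [0.5618, 0.3731, 0.0563]
orientation: [179.4, 0.3, -20.7]
force: [-1.8, -1.3, -0.8]
opening: 0.0878
gripper_force: 0.0
```

Call:
{"fn": "send_rows", "kwargs": {
  "plan": [
    [[0, 0, 0, 0, 0, 0], [0, 0, 0, 0, 0, 0], [0, 0, 0, 0, 0, 0], [0, 0, 0, 0, 0, 0], [0, 0, 0, 0, 0, 0], [0, 0, 0, 0, 0, 0], [0, 0, 0, 0, 0, 0], [0, 0, 0, 0, 0, 0]]
  ],
  "fingers": 0
}}

```text
clock: 4.27
tool_pos: [0.5649, 0.3788, 0.0651]
orientation: [-180.0, -0.0, -20.5]
force: [0.6, -0.0, 0.5]
opening: 0.04
gripper_force: 0.0
```

Call:
{"fn": "send_rows", "kwargs": {
  "plan": [
    [[0, 0, 0, 0, 0, 0], [0, 0, 0, 0, 0, 0], [0, 0, 0, 0, 0, 0], [0, 0, 0, 0, 0, 0], [0, 0, 0, 0, 0, 0], [0, 0, 0, 0, 0, 0], [0, 0, 0, 0, 0, 0], [0, 0, 0, 0, 0, 0]]
  ]
}}

```text
clock: 4.93
tool_pos: [0.5652, 0.3795, 0.0645]
orientation: [-179.9, -0.0, -20.5]
force: [1.5, 4.8, -3.6]
opening: 0.0138
gripper_force: 30.0
```

Call:
{"fn": "send_rows", "kwargs": {
  "plan": [
    [[0, 0, 0, 0, 0, 2], [0, 0, 0, 0, 0, 6], [0, 0, 0, 0, 0, 11], [0, 0, 0, 0, 0, 16], [0, 0, 0, 0, 0, 21], [0, 0, 0, 0, 0, 26], [0, 0, 0, 0, 0, 31], [0, 0, 0, 0, 0, 36]]
  ]
}}

```text
clock: 5.6
tool_pos: [0.5657, 0.3801, 0.0645]
orientation: [-179.8, 0.1, -56.7]
force: [3.9, 6.9, -5.6]
opening: 0.0139
gripper_force: 30.0
```

Call:
{"fn": "send_rows", "kwargs": {
  "plan": [
    [[0, 0, 0, 0, 0, 5], [0, 0, 0, 0, 0, 10], [0, 0, 0, 0, 0, 15], [0, 0, 0, 0, 0, 20], [0, 0, 0, 0, 0, 25], [0, 0, 0, 0, 0, 30], [0, 0, 0, 0, 0, 35], [0, 0, 0, 0, 0, 40]]
  ]
}}

```text
clock: 6.27
tool_pos: [0.5666, 0.3804, 0.0645]
orientation: [-179.8, 0.2, -96.7]
force: [7.8, 7.0, -8.2]
opening: 0.0139
gripper_force: 30.0
```

Call:
{"fn": "send_rows", "kwargs": {
  "plan": [
    [[0, 0, 0, 0, 0, 5], [0, 0, 0, 0, 0, 10], [0, 0, 0, 0, 0, 15], [0, 0, 0, 0, 0, 20], [0, 0, 0, 0, 0, 25], [0, 0, 0, 0, 0, 30], [0, 0, 0, 0, 0, 35], [0, 0, 0, 0, 0, 40]]
  ]
}}

```text
clock: 6.93
tool_pos: [0.5674, 0.38, 0.0645]
orientation: [-180.0, 0.3, -136.7]
force: [12.4, 5.4, -10.0]
opening: 0.0136
gripper_force: 30.0
```

Call:
{"fn": "send_rows", "kwargs": {
  "plan": [
    [[0, 0, 0, 0, 0, 5], [0, 0, 0, 0, 0, 10], [0, 0, 0, 0, 0, 15], [0, 0, 0, 0, 0, 20], [0, 0, 0, 0, 0, 24], [0, 0, 0, 0, 0, 27], [0, 0, 0, 0, 0, 27], [0, 0, 0, 0, 0, 27]]
  ]
}}

```text
clock: 7.6
tool_pos: [0.5677, 0.3794, 0.0645]
orientation: [180.0, 0.3, -163.5]
force: [13.7, 2.5, -10.1]
opening: 0.0134
gripper_force: 30.0
```

Call:
{"fn": "send_rows", "kwargs": {
  "plan": [
    [[0, 0, 0, 0, 0, 0], [0, 0, 0, 0, 0, 0], [0, 0, 0, 0, 0, 0]]
  ]
}}

```text
clock: 7.85
tool_pos: [0.5677, 0.3795, 0.0645]
orientation: [180.0, 0.3, -163.5]
force: [14.0, 3.8, -10.2]
opening: 0.0137
gripper_force: 30.0
```

```bash
python3 - <<'E'
from h import *
s=snap('wrist','w3.png');o=ctrl.get_obs();print(o['tool_pos'],o['orientation'],o['joint_pos']);np.save('w3.npy',s,allow_pickle=True)
E
```

```text
[0.56768923 0.37945567 0.06448613] [ 179.95406376    0.25820504 -163.50658255] [  50.1333376    28.56254247   -9.3733147     0.13330681  -51.82380565
 -123.72199139]
```

View pics/w3.png

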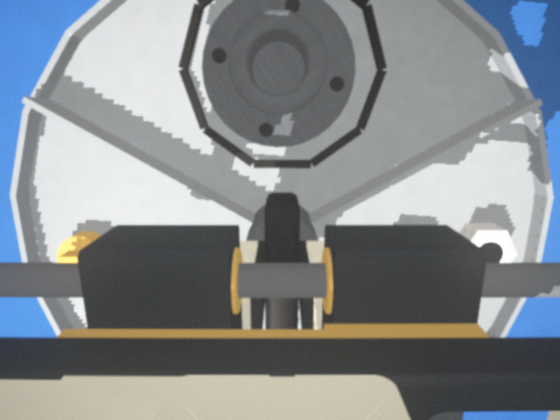

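Call:
{"fn": "send_rows", "kwargs": {
  "plan": [
    [[0, 0, 0, 0, 0, 0], [0, 0, 0, 0, 0, 0], [0, 0, 0, 0, 0, 0], [0, 0, 0, 0, 0, 0], [0, 0, 0, 0, 0, 0], [0, 0, -2, 0, 0, 0], [0, 0, -5, 0, 0, 0], [0, 0, -8, 0, 0, 0]]
  ],
  "fingers": 1
}}

```text
clock: 8.57
tool_pos: [0.5641, 0.3779, 0.1445]
orientation: [-179.9, -0.1, -163.5]
force: [1.4, 0.5, 0.0]
opening: 0.0616
gripper_force: 0.0
```

Call:
{"fn": "send_rows", "kwargs": {
  "plan": [
    [[1, 0, -4, 0, 0, 0], [4, 0, -7, 0, 0, 0], [7, 0, -8, 0, 0, 0], [7, 0, -8, 0, 0, 0], [7, 0, -8, 0, 0, 0], [7, 0, -8, 0, 0, 0]]
  ]
}}

```text
clock: 9.07
tool_pos: [0.4975, 0.3587, 0.2249]
orientation: [180.0, 0.0, -163.5]
force: [0.4, -0.2, 0.1]
opening: 0.0873
gripper_force: 0.0
```

```bash
python3 - <<'E'
from h import *
s=snap('wrist','w4.png');o=ctrl.get_obs();print(o['tool_pos'],o['orientation'],o['force']);np.save('w4.npy',s,allow_pickle=True)
E
```

```text
[0.49775683 0.35864397 0.22411513] [-1.79982167e+02 -3.28607155e-02 -1.63504934e+02] [ 0.85716467 -0.25572728  0.04949593]
```

View pics/w4.png

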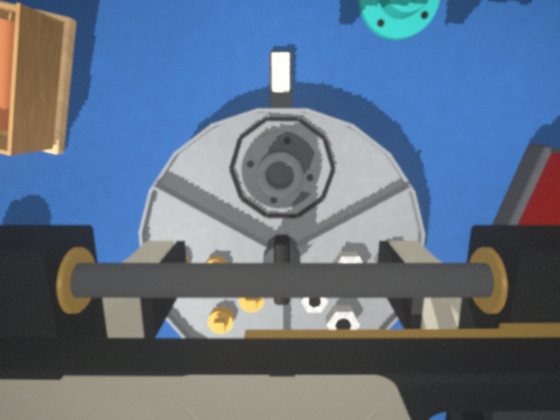

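Pointer tip at (281,72), ring centre at about (282,166) and handle at (282,240): the compartment is in line with the pointer.

```bash
python3 - <<'E'
from h import *
s=np.load('w4.npy',allow_pickle=True).item()
an=lambda d:np.degrees(np.arctan2(d[1],d[0]))%360
ax=np.array([.5665,.379]);tip=onz(s,281,52,.012)[:2];po=onz(s,282.5,166.5,.030)[:2]
im=cv2.cvtColor(s['img'],cv2.COLOR_RGB2GRAY)
hub=onz(s,280.5,174,.06)[:2];w=onz(s,280.5,105,.012)[:2]
print(tip,po,hub,'ang tip',an(tip-ax),'pointer own',an(tip-w),'pocket',an(po-ax),'hub',an(hub-ax),np.linalg.norm(po-ax),np.linalg.norm(hub-ax),np.linalg.norm(tip-ax))
c=cv2.resize(im[100:230,220:350],None,fx=4,fy=4,interpolation=cv2.INTER_CUBIC);cv2.imwrite('pics/c4.png',c)
print([proj(s,[*(po),z]) for z in(.03,.034,.06)])
E
```

```text
[0.38106596 0.32511438] [0.48167301 0.35648661] [0.48450881 0.35540227] ang tip 196.20343243599856 pointer own 195.95076167862106 pocket 194.86383073363672 hub 196.0562470175339 0.08776372060785374 0.08531944197488506 0.1931047466901952
[(np.float64(282.5), np.float64(166.5)), (np.float64(282.5122043416047), np.float64(167.09209266578466)), (np.float64(282.5986306641441), np.float64(171.28523363821918))]
```

View pics/c4.png

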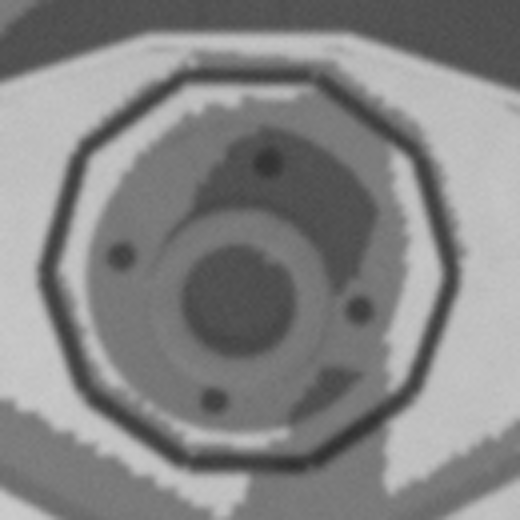

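Call:
{"fn": "send_rows", "kwargs": {
  "plan": [
    [[1.3, 0, 3, 0, 0, 0], [1.3, 0, 7, 0, 0, 0], [1.3, 0, 11, 0, 0, 0], [1.3, 0, 14, 0, 0, 0], [1.3, 0, 16, 0, 0, 0], [1.3, 0, 17.3, 0, 0, 0], [1.3, 0, 18.2, 0, 0, 0], [1.3, 0, 18.5, 0, 0, 0]]
  ]
}}

```text
clock: 9.78
tool_pos: [0.4849, 0.3539, 0.0368]
orientation: [-179.9, -0.2, -163.5]
force: [-0.0, -0.2, -0.5]
opening: 0.0874
gripper_force: 0.0
```

Call:
{"fn": "send_rows", "kwargs": {
  "plan": [
    [[0, 0, 0, 0, 0, 0], [0, 0, 0, 0, 0, 0], [0, 0, 0, 0, 0, 0], [0, 0, 0, 0, 0, 0], [0, 0, 0, 0, 0, 0], [0, 0, 0, 0, 0, 0], [0, 0, 0, 0, 0, 0], [0, 0, 0, 0, 0, 0]]
  ],
  "fingers": 0
}}

```text
clock: 10.45
tool_pos: [0.4852, 0.3549, 0.0399]
orientation: [180.0, 0.0, -163.5]
force: [-1.8, -1.4, 2.7]
opening: 0.0419
gripper_force: 30.0
```

Call:
{"fn": "send_rows", "kwargs": {
  "plan": [
    [[0, 0, 0, 0, 0, 0], [0, 0, 0, 0, 0, 0], [0, 0, 0, 0, 0, 0], [0, 0, 0, 0, 0, 0]]
  ]
}}

```text
clock: 10.78
tool_pos: [0.4853, 0.3549, 0.0399]
orientation: [-180.0, -0.0, -163.5]
force: [-2.1, -1.2, 6.4]
opening: 0.0415
gripper_force: 30.0
```

Call:
{"fn": "send_rows", "kwargs": {
  "plan": [
    [[0, 0, -0.5, 0, 0, 0], [0, 0, -2, 0, 0, 0], [0, 0, -5, 0, 0, 0], [0, 0, -8.5, 0, 0, 0], [0, 0, -12, 0, 0, 0], [0, 0, -15.5, 0, 0, 0], [0, 0, -18, 0, 0, 0], [0, 0, -18.5, 0, 0, 0]]
  ]
}}

```text
clock: 11.45
tool_pos: [0.4868, 0.3564, 0.2298]
orientation: [179.8, 0.4, -163.5]
force: [0.8, 0.7, -3.9]
opening: 0.0416
gripper_force: 30.0
```

Call:
{"fn": "send_rows", "kwargs": {
  "plan": [
    [[0.3, -2, 0, 0, 0, 2], [0.8, -5, 0, 0, 0, 5], [1.3, -8.5, 0, 0, 0, 8], [1.7, -12, 0, 0, 0, 11], [2.2, -15.5, 0, 0, 0, 14], [2.6, -19, 0, 0, 0, 16.5], [3, -22, 0, 0, 0, 16.5], [3.1, -23.6, 0, 0, 0, 16.5]]
  ]
}}

```text
clock: 12.12
tool_pos: [0.5212, 0.1164, 0.2228]
orientation: [-179.9, -0.2, 179.8]
force: [1.1, 1.0, -3.2]
opening: 0.0418
gripper_force: 30.0
```

Call:
{"fn": "send_rows", "kwargs": {
  "plan": [
    [[-0.6, -2.5, 0, 0, 0, 0], [-1.2, -6, 0, 0, 0, 0], [-2, -10, 0, 0, 0, 0], [-2.8, -14, 0, 0, 0, 0], [-3.4, -18, 0, 0, 0, 0], [-3.8, -21, 0, 0, 0, 0], [-3.8, -23, 0, 0, 0, 0], [-3.8, -23.5, 0, 0, 0, 0]]
  ]
}}

```text
clock: 12.78
tool_pos: [0.5591, -0.1182, 0.2223]
orientation: [-180.0, -0.2, 179.8]
force: [-0.1, 0.4, -3.8]
opening: 0.0416
gripper_force: 30.0
```

Call:
{"fn": "send_rows", "kwargs": {
  "plan": [
    [[0, 0, 0, 0, 0, 0], [0, 0, 0, 0, 0, 0], [0, 0, 0, 0, 0, 0]]
  ]
}}

```text
clock: 13.03
tool_pos: [0.5601, -0.1143, 0.2239]
orientation: [180.0, -0.1, -180.0]
force: [0.3, -0.3, -4.2]
opening: 0.0413
gripper_force: 30.0
```

```bash
python3 - <<'E'
from h import *
s=snap('wrist','w5.png');o=ctrl.get_obs();print(o['tool_pos'],o['orientation'],o['joint_pos']);np.save('w5.npy',s,allow_pickle=True)
E
```

```text
[ 0.56032015 -0.1140508   0.22414249] [ 1.79984674e+02 -3.31605463e-02 -1.79949900e+02] [ 8.07941942e+00  1.10000863e+01 -1.28017287e+01 -2.16437286e-02
 -6.62288812e+01 -9.80205944e+01]
```

View pics/w5.png

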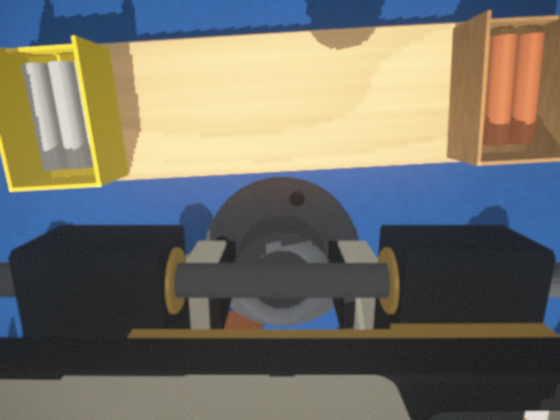

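Board with the yellow bin (left, inner wall foot near (117,111)) and carton (right, foot near (453,91)). Board edges run from (130,42) to (460,25) and from (130,181) to (445,164).

```bash
python3 - <<'E'
from h import *
s=np.load('w5.npy',allow_pickle=True).item()
an=lambda d:np.degrees(np.arctan2(d[1],d[0]))
e1=[onz(s,u,v,.012)[:2] for u,v in[(130,42),(455,25)]];e2=[onz(s,u,v,.012)[:2] for u,v in[(130,181),(445,164)]]
print('edges ang',an(e1[0]-e1[1]),an(e2[0]-e2[1]))
d=(e1[0]-e1[1]);d/=np.linalg.norm(d);n=np.array([-d[1],d[0]]);print('width',n@(e1[0]-e2[0]),n@(e1[1]-e2[1]))
mid=np.mean(e1+e2,0);print('edges mid',mid, 'offset n of centerline',n@mid)
rb=[onz(s,u,v,.072)[:2] for u,v in[(75,38),(102,186)]];rc=[onz(s,u,v,.072)[:2] for u,v in[(490,12),(479,163)]]
b,c=np.mean(rb,0),np.mean(rc,0);print('rims',b,c,np.linalg.norm(b-c),(b+c)/2,an(b-c),an(rb[0]-rb[1]),an(rc[0]-rc[1]))
fb=[onz(s,u,v,.012)[:2] for u,v in[(107,44),(128,178)]];fc=[onz(s,u,v,.012)[:2] for u,v in[(458,23),(449,158)]]
b,c=np.mean(fb,0),np.mean(fc,0);print('feet',b,c,np.linalg.norm(b-c),(b+c)/2,an(b-c))
E
```

```text
edges ang -87.15431767503941 -86.84658910136272
width -0.13061843656643743 -0.12890617014445607
edges mid [ 0.48698269 -0.10568836] offset n of centerline 0.48113515900428894
rims [ 0.4956049  -0.27040344] [0.47620195 0.05036445] 0.32135418013765704 [ 0.48590343 -0.1100195 ] -86.5384480347109 -176.19494562156038 -176.98877346938983
feet [ 0.49439394 -0.27239159] [0.47497153 0.05226998] 0.32524201086552346 [ 0.48468274 -0.11006081] -86.57644281845495
```

Call:
{"fn": "send_rows", "kwargs": {
  "plan": [
    [[1, 0, 0, 0, 0, -4], [3, 0.1, 0, 0, 0, -10], [5, 0.2, 0, 0, 0, -16], [6.5, 0.3, 0, 0, 0, -22], [7.5, 0.3, 0, 0, 0, -28], [7.5, 0.3, 0, 0, 0, -34], [7.5, 0.3, 0, 0, 0, -40], [7.5, 0.3, 0, 0, 0, -46.3]]
  ]
}}

```text
clock: 13.75
tool_pos: [0.4854, -0.1109, 0.2249]
orientation: [-180.0, 0.1, -133.3]
force: [0.4, -0.1, -4.0]
opening: 0.0416
gripper_force: 30.0
```

Call:
{"fn": "send_rows", "kwargs": {
  "plan": [
    [[0, 0, 0, 0, 0, -6], [0, 0, 1, 0, 0, -12], [0, 0, 3, 0, 0, -19], [0, 0, 6, 0, 0, -26], [0, 0, 9, 0, 0, -33], [0, 0, 12, 0, 0, -40], [0, 0, 14, 0, 0, -45], [0, 0, 15, 0, 0, -47]]
  ]
}}

```text
clock: 14.42
tool_pos: [0.4839, -0.1111, 0.0719]
orientation: [179.8, 0.0, -86.3]
force: [-0.8, 0.1, -3.4]
opening: 0.0415
gripper_force: 30.0
```

Call:
{"fn": "send_rows", "kwargs": {
  "plan": [
    [[0, 0, 0, 0, 0, 0], [0, 0, 0, 0, 0, 0], [0, 0, 0, 0, 0, 0], [0, 0, 0, 0, 0, 0]]
  ]
}}

```text
clock: 14.75
tool_pos: [0.4866, -0.1116, 0.0758]
orientation: [-179.9, 0.0, -86.7]
force: [0.2, -0.3, -2.8]
opening: 0.0416
gripper_force: 30.0
```

Call:
{"fn": "send_rows", "kwargs": {
  "plan": [
    [[0, 0, 1, 0, 0, 0], [0, 0, 2.2, 0, 0, 0], [0, 0, 3.3, 0, 0, 0], [0, 0, 4.1, 0, 0, 0], [0, 0, 4.6, 0, 0, 0], [0, 0, 4.8, 0, 0, 0], [0, 0, 4.9, 0, 0, 0], [0, 0, 4.9, 0, 0, 0]]
  ]
}}

```text
clock: 15.42
tool_pos: [0.4854, -0.1121, 0.026]
orientation: [180.0, -0.0, -86.7]
force: [0.9, -0.0, -3.2]
opening: 0.0414
gripper_force: 30.0
```

Call:
{"fn": "send_rows", "kwargs": {
  "plan": [
    [[0, 0, 0, 0, 0, 0], [0, 0, 0, 0, 0, 0], [0, 0, 0, 0, 0, 0]]
  ]
}}

```text
clock: 15.67
tool_pos: [0.486, -0.112, 0.0259]
orientation: [-179.9, 0.0, -86.7]
force: [0.6, 0.2, -1.6]
opening: 0.0415
gripper_force: 30.0
```

Call:
{"fn": "send_rows", "kwargs": {
  "plan": [
    [[0, 0, 0, 0, 0, 0], [0, 0, 0, 0, 0, 0], [0, 0, 0, 0, 0, 0], [0, 0, 0, 0, 0, 0], [0, 0, 0, 0, 0, 0], [0, 0, 0, 0, 0, 0], [0, 0, -1, 0, 0, 0], [0, 0, -4, 0, 0, 0]]
  ],
  "fingers": 1
}}

```text
clock: 16.33
tool_pos: [0.4827, -0.1123, 0.0626]
orientation: [179.6, -0.0, -86.8]
force: [-0.1, 0.3, 0.1]
opening: 0.0862
gripper_force: 0.0
```

Call:
{"fn": "send_rows", "kwargs": {
  "plan": [
    [[0, 0, -4, 0, 0, 0], [0, -1, -8, 0, 0, 0], [-0.5, -4, -11, 0, 0, 0], [-1, -7, -13, 0, 0, 0], [-1.5, -10, -15, 0, 0, 0], [-1.5, -11.5, -16, 0, 0, 0], [-1.5, -11.5, -16, 0, 0, 0], [-1.5, -11.5, -16, 0, 0, 0]]
  ]
}}

```text
clock: 17.0
tool_pos: [0.5998, -0.0903, 0.2252]
orientation: [180.0, 0.0, -86.7]
force: [0.1, -0.1, -0.5]
opening: 0.0878
gripper_force: 0.0
```

Call:
{"fn": "send_rows", "kwargs": {
  "plan": [
    [[0, 0, 0, 0, 0, 0], [0, 0, 0, 0, 0, 0], [0, 0, 0, 0, 0, 0]]
  ]
}}

```text
clock: 17.25
tool_pos: [0.5985, -0.0907, 0.2251]
orientation: [179.9, 0.0, -86.7]
force: [-0.6, -0.4, 0.8]
opening: 0.0876
gripper_force: 0.0
```

```bash
python3 - <<'E'
from h import *
s=snap('wrist','w6.png');o=ctrl.get_obs();print(o['tool_pos'],o['orientation'],o['joint_pos']);np.save('w6.npy',s,allow_pickle=True)
E
```

```text
[ 0.59865411 -0.09066719  0.22526017] [ 1.79960176e+02  8.21412546e-04 -8.67162995e+01] [ 9.85224592e+00  1.41313491e+01 -8.56458251e+00 -5.82072194e-03
 -6.73435370e+01 -6.56630112e+00]
```

View pics/w6.png

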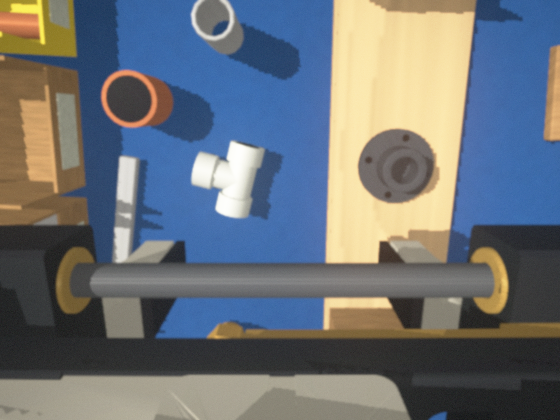

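Flange on the board with bore at (403,171). Tee has branch collar end near (194,170) and run ends near (248,146) and (234,214). The pipe's top ring is at (214,18).

```bash
python3 - <<'E'
from h import *
s=np.load('w6.npy',allow_pickle=True).item()
an=lambda d:np.degrees(np.arctan2(d[1],d[0]))
hsv=cv2.cvtColor(s['img'],cv2.COLOR_RGB2HSV)
m=np.zeros(hsv.shape[:2],np.uint8);m[130:225,180:280]=((hsv[130:225,180:280,2]>120)&(hsv[130:225,180:280,1]<90))*255
c=max(cv2.findContours(m,0,2)[0],key=cv2.contourArea)[:,0]
# silhouette cast on mid-height plane
pts=np.array([onz(s,*p,.017)[:2] for p in c.astype(float)])
r=cv2.minAreaRect((pts*1000).astype(np.float32));print('tee rect mm',r)
a,b,e=onz(s,248,147,.017)[:2],onz(s,234,213,.017)[:2],onz(s,194.5,170,.017)[:2]
print('run',an(a-b),np.linalg.norm(a-b),(a+b)/2,'branch',an(e-(a+b)/2),np.linalg.norm(e-(a+b)/2),e)
np.set_printoptions(precision=4)
print('hub',onz(s,403.5,171,.046),'plate',onz(s,396,165,.020),'nip',onz(s,214,18.5,.07))
E
```

```text
tee rect mm ((655.2202758789062, -88.86882019042969), (77.82170104980469, 66.3183822631836), 78.87455749511719)
run -99.96912182284576 0.06894602124654331 [ 0.63833331 -0.08656332] branch -9.996911731115588 0.047184909427947105 [ 0.68480181 -0.09475439]
hub [ 0.4864 -0.1096  0.046 ] plate [ 0.4858 -0.1117  0.02  ] nip [ 0.6579 -0.223   0.07  ]
```

Call:
{"fn": "send_rows", "kwargs": {
  "plan": [
    [[0.2, -1, 0, 0, 0, -4], [0.5, -3, 0, 0, 0, -10], [0.8, -5, 0, 0, 0, -16], [1, -6.5, 0, 0, 0, -22], [1, -7.3, 0, 0, 0, -28], [1, -7.3, 0, 0, 0, -34], [1, -7.3, 0, 0, 0, -40], [1, -7.3, 0, 0, 0, -46]]
  ]
}}

```text
clock: 17.97
tool_pos: [0.6726, -0.0964, 0.2251]
orientation: [180.0, 0.0, -40.4]
force: [-0.4, -1.4, 0.2]
opening: 0.0873
gripper_force: 0.0
```

Call:
{"fn": "send_rows", "kwargs": {
  "plan": [
    [[0, 0, 1, 0, 0, -6], [0, 0, 3, 0, 0, -12], [0, 0, 6, 0, 0, -18], [0, 0, 9, 0, 0, -24], [0, 0, 11, 0, 0, -29], [0, 0, 12, 0, 0, -30.2], [0, 0, 12, 0, 0, -30.2], [0, 0, 12, 0, 0, -30.2]]
  ]
}}

```text
clock: 18.63
tool_pos: [0.6732, -0.0964, 0.106]
orientation: [180.0, -0.0, -10.6]
force: [-0.2, -0.9, 0.4]
opening: 0.0875
gripper_force: 0.0
```

Call:
{"fn": "send_rows", "kwargs": {
  "plan": [
    [[0, 0, 0, 0, 0, 0], [0, 0, 0, 0, 0, 0], [0, 0, 0, 0, 0, 0], [0, 0, 0, 0, 0, 0]]
  ]
}}

```text
clock: 18.97
tool_pos: [0.6735, -0.0963, 0.1067]
orientation: [-180.0, -0.1, -10.5]
force: [-0.0, 0.2, -0.4]
opening: 0.0876
gripper_force: 0.0
```

Call:
{"fn": "send_rows", "kwargs": {
  "plan": [
    [[-0.1, 0, 1.5, 0, 0, 0], [-0.1, 0, 4, 0, 0, 0], [-0.1, 0, 6, 0, 0, 0], [-0.1, 0, 7.6, 0, 0, 0], [-0.1, 0, 8.8, 0, 0, 0], [-0.1, 0, 9.5, 0, 0, 0], [-0.1, 0, 9.9, 0, 0, 0], [-0.1, 0, 10, 0, 0, 0]]
  ]
}}

```text
clock: 19.63
tool_pos: [0.6721, -0.0961, 0.0054]
orientation: [180.0, 0.0, -10.5]
force: [-0.2, 0.7, 0.3]
opening: 0.0881
gripper_force: 0.0
```

Call:
{"fn": "send_rows", "kwargs": {
  "plan": [
    [[0, 0, 0, 0, 0, 0], [0, 0, 0, 0, 0, 0], [0, 0, 0, 0, 0, 0], [0, 0, 0, 0, 0, 0], [0, 0, 0, 0, 0, 0], [0, 0, 0, 0, 0, 0], [0, 0, 0, 0, 0, 0], [0, 0, 0, 0, 0, 0]]
  ],
  "fingers": 0
}}

```text
clock: 20.3
tool_pos: [0.672, -0.0961, 0.0056]
orientation: [-180.0, -0.0, -10.5]
force: [-0.4, -0.3, -0.0]
opening: 0.04
gripper_force: 0.0
```

Call:
{"fn": "send_rows", "kwargs": {
  "plan": [
    [[0, 0, 0, 0, 0, 0], [0, 0, 0, 0, 0, 0], [0, 0, 0, 0, 0, 0], [0, 0, 0, 0, 0, 0], [0, 0, 0, 0, 0, 0]]
  ]
}}

```text
clock: 20.72
tool_pos: [0.6719, -0.0961, 0.0056]
orientation: [180.0, 0.0, -10.5]
force: [-0.7, -0.6, 0.9]
opening: 0.0329
gripper_force: 30.0
```

Call:
{"fn": "send_rows", "kwargs": {
  "plan": [
    [[0, 0, -0.5, 0, 0, 0], [0, 0, -2, 0, 0, 0], [0, 0, -5, 0, 0, 0], [0, 0, -8.5, 0, 0, 0], [0, 0, -12, 0, 0, 0], [0, 0, -14, 0, 0, 0], [0, 0, -15, 0, 0, 0], [0, 0, -15, 0, 0, 0]]
  ]
}}

```text
clock: 21.38
tool_pos: [0.6732, -0.096, 0.1587]
orientation: [-179.9, -0.3, -10.5]
force: [-0.1, -0.7, -1.0]
opening: 0.0335
gripper_force: 30.0
```

Call:
{"fn": "send_rows", "kwargs": {
  "plan": [
    [[-1, 1, 0, 0, 0, 4], [-3, 3.2, 0, 0, 0, 10], [-5.2, 5.6, 0, 0, 0, 16], [-7.6, 8.2, 0, 0, 0, 22], [-10, 10.9, 0, 0, 0, 28], [-12.4, 13.5, 0, 0, 0, 34], [-14.2, 15.5, 0, 0, 0, 40], [-15.1, 16.5, 0, 0, 0, 46.2]]
  ]
}}

```text
clock: 22.05
tool_pos: [0.4893, -0.2319, 0.1537]
orientation: [179.9, 0.2, -57.1]
force: [-0.2, 0.2, -1.1]
opening: 0.0329
gripper_force: 30.0
```

Call:
{"fn": "send_rows", "kwargs": {
  "plan": [
    [[0, 0, 0, 0, 0, 6], [0, 0, 1, 0, 0, 12], [0, 0, 3, 0, 0, 18], [0, 0, 5.5, 0, 0, 24], [0, 0, 7.5, 0, 0, 29], [0, 0, 8.5, 0, 0, 30], [0, 0, 9, 0, 0, 30], [0, 0, 9, 0, 0, 30]]
  ]
}}

```text
clock: 22.72
tool_pos: [0.4924, -0.2307, 0.064]
orientation: [179.8, 0.0, -86.6]
force: [0.3, -0.2, -0.9]
opening: 0.0329
gripper_force: 30.0
```

Call:
{"fn": "send_rows", "kwargs": {
  "plan": [
    [[0, 0, 0, 0, 0, 0], [0, 0, 0, 0, 0, 0], [0, 0, 0, 0, 0, 0], [0, 0, 0, 0, 0, 0]]
  ]
}}

```text
clock: 23.05
tool_pos: [0.494, -0.2308, 0.0665]
orientation: [-179.9, -0.0, -86.7]
force: [-0.3, 0.2, -0.4]
opening: 0.0334
gripper_force: 30.0
```

Call:
{"fn": "send_rows", "kwargs": {
  "plan": [
    [[0, 0, 1, 0, 0, 0], [0, 0, 2.2, 0, 0, 0], [0, 0, 3.3, 0, 0, 0], [0, 0, 4.1, 0, 0, 0], [0, 0, 4.6, 0, 0, 0], [0, 0, 4.8, 0, 0, 0], [0, 0, 4.9, 0, 0, 0], [0, 0, 4.9, 0, 0, 0]]
  ]
}}

```text
clock: 23.72
tool_pos: [0.4929, -0.2309, 0.0174]
orientation: [179.9, -0.0, -86.7]
force: [-3.7, 1.9, 9.3]
opening: 0.033
gripper_force: 30.0
```

Call:
{"fn": "send_rows", "kwargs": {
  "plan": [
    [[0, 0, 0, 0, 0, 0], [0, 0, 0, 0, 0, 0], [0, 0, 0, 0, 0, 0]]
  ]
}}

```text
clock: 23.97
tool_pos: [0.4928, -0.2308, 0.0173]
orientation: [180.0, -0.0, -86.7]
force: [-4.9, 1.6, 9.3]
opening: 0.0333
gripper_force: 30.0
```

Call:
{"fn": "send_rows", "kwargs": {
  "plan": [
    [[0, 0, 0, 0, 0, 0], [0, 0, 0, 0, 0, 0], [0, 0, 0, 0, 0, 0], [0, 0, 0, 0, 0, 0], [0, 0, 0, 0, 0, 0], [0, 0, 0, 0, 0, 0], [0, 0, -1, 0, 0, 0], [0, 0, -4, 0, 0, 0]]
  ],
  "fingers": 1
}}

```text
clock: 24.63
tool_pos: [0.4905, -0.2303, 0.0538]
orientation: [179.6, 0.1, -86.8]
force: [0.6, -0.1, -0.4]
opening: 0.0806
gripper_force: 0.0
```

Call:
{"fn": "send_rows", "kwargs": {
  "plan": [
    [[0, 0, -4, 0, 0, 0], [0, 0, -8, 0, 0, 0], [-2, -1, -11, 0, 0, 0], [-5, -2, -13, 0, 0, 0], [-9, -3, -15, 0, 0, 0], [-12.5, -4, -16.5, 0, 0, 0], [-16, -5, -16.5, 0, 0, 0], [-20, -6.5, -16.5, 0, 0, 0]]
  ]
}}

```text
clock: 25.3
tool_pos: [0.5467, -0.0269, 0.2243]
orientation: [-179.8, 0.0, -86.7]
force: [0.4, -1.1, -0.4]
opening: 0.0874
gripper_force: 0.0
```

Call:
{"fn": "send_rows", "kwargs": {
  "plan": [
    [[-3.8, -1.2, 0, 0, 0, 0], [-7.6, -2.4, 0, 0, 0, 0], [-11.4, -3.6, 0, 0, 0, 0], [-15, -5, 0, 0, 0, 0], [-18, -6, 0, 0, 0, 0], [-19.4, -6.5, 0, 0, 0, 0], [-19.4, -6.5, 0, 0, 0, 0], [-19.4, -6.5, 0, 0, 0, 0]]
  ]
}}

```text
clock: 25.97
tool_pos: [0.5999, 0.1694, 0.2216]
orientation: [180.0, -0.0, -86.6]
force: [-0.4, 0.3, -0.1]
opening: 0.0878
gripper_force: 0.0
```

```bash
python3 - <<'E'
from h import *
s=snap('wrist','w7.png');o=ctrl.get_obs();print(o['tool_pos'],o['orientation'],o['joint_pos']);np.save('w7.npy',s,allow_pickle=True)
E
```

```text
[0.59982344 0.16855173 0.22173989] [ 1.79973462e+02 -1.37641442e-02 -8.66932860e+01] [ 3.36234949e+01  1.58959089e+01 -6.63049986e+00 -1.63886566e-03
 -6.75034483e+01 -3.03161566e+01]
```

View pics/w7.png

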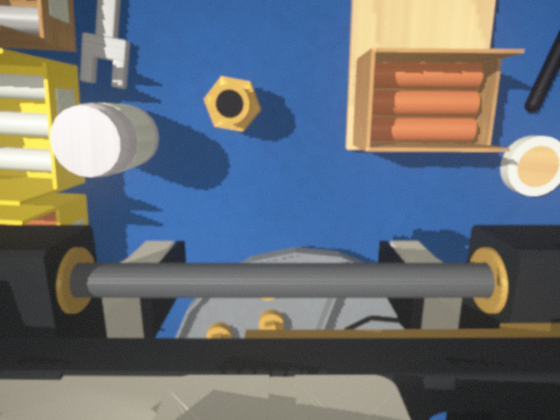

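Union hexagon has corners left (205,102) and right (260,103), with flats facing image up and down, and bore at (230,104). The tall white can at (105,138) must be avoided, so I'll grip with fingers along image vertical.

```bash
python3 - <<'E'
from h import *
s=np.load('w7.npy',allow_pickle=True).item();np.set_printoptions(precision=4,suppress=True)
an=lambda d:np.degrees(np.arctan2(d[1],d[0]))
cs=[(205,102),(219,76),(246,77.5),(260,103),(246,131),(218,128)]
P=np.array([onz(s,*c,.038)[:2] for c in cs]);print('centre',P.mean(0),'bore',onz(s,230,104,.052)[:2])
a=[an(p-P.mean(0)) for p in P];r=np.hypot(*(P-P.mean(0)).T)
print(np.array(a),r,'corner mod60',np.degrees(np.angle(np.mean(np.exp(1j*np.radians(a)*6)))/6))
T=np.array([.5998,.1686]);yaw=-86.7
c=P.mean(0);x=np.array([np.cos(np.radians(yaw)),np.sin(np.radians(yaw))]);y=np.array([x[1],-x[0]]);print('shift',(c-T)@x,(c-T)@y)
E
```

```text
centre [0.6473 0.0994] bore [0.6475 0.1004]
[   0.9021  -61.1426 -116.8218 -176.2602  118.9176   61.154 ] [0.0243 0.0255 0.0252 0.0247 0.027  0.0256] corner mod60 1.1235929215519902
shift 0.07184231893738446 -0.043477481940324
```

Call:
{"fn": "send_rows", "kwargs": {
  "plan": [
    [[1, -0.5, 0, 0, 0, -4], [3, -1.8, 0, 0, 0, -10], [5, -3, 0, 0, 0, -16], [6.6, -4, 0, 0, 0, -22], [7.2, -4.3, 0, 0, 0, -28], [7.2, -4.3, 0, 0, 0, -34], [7.2, -4.3, 0, 0, 0, -40], [7.2, -4.3, 0, 0, 0, -46]]
  ]
}}

```text
clock: 26.68
tool_pos: [0.6469, 0.0974, 0.2221]
orientation: [-180.0, -0.0, -40.5]
force: [-0.2, -0.3, 0.2]
opening: 0.0879
gripper_force: 0.0
```

Call:
{"fn": "send_rows", "kwargs": {
  "plan": [
    [[0, 0, 1, 0, 0, -6], [0, 0, 3, 0, 0, -12], [0, 0, 6, 0, 0, -18], [0, 0, 8, 0, 0, -24], [0, 0, 10, 0, 0, -30], [0, 0, 11, 0, 0, -36], [0, 0, 11.5, 0, 0, -41], [0, 0, 11.5, 0, 0, -41.7]]
  ]
}}

```text
clock: 27.35
tool_pos: [0.6461, 0.0976, 0.1055]
orientation: [180.0, 0.1, 1.1]
force: [0.7, 0.4, 0.7]
opening: 0.0875
gripper_force: 0.0
```

Call:
{"fn": "send_rows", "kwargs": {
  "plan": [
    [[0, 0, 0, 0, 0, 0], [0, 0, 0, 0, 0, 0], [0, 0, 0, 0, 0, 0], [0, 0, 0, 0, 0, 0]]
  ]
}}

```text
clock: 27.68
tool_pos: [0.6476, 0.0995, 0.1075]
orientation: [-180.0, -0.1, 0.9]
force: [-0.5, 0.7, -0.6]
opening: 0.0874
gripper_force: 0.0
```

Call:
{"fn": "send_rows", "kwargs": {
  "plan": [
    [[0, 0, 1.5, 0, 0, 0], [0, 0, 4, 0, 0, 0], [0, 0, 6, 0, 0, 0], [0, 0, 7.6, 0, 0, 0], [0, 0, 8.8, 0, 0, 0], [0, 0, 9.5, 0, 0, 0], [0, 0, 9.9, 0, 0, 0], [0, 0, 9.9, 0, 0, 0]]
  ]
}}

```text
clock: 28.35
tool_pos: [0.6472, 0.0995, 0.0072]
orientation: [180.0, 0.0, 1.0]
force: [-0.5, 0.5, -0.1]
opening: 0.0874
gripper_force: 0.0
```

Call:
{"fn": "send_rows", "kwargs": {
  "plan": [
    [[0, 0, 0, 0, 0, 0], [0, 0, 0, 0, 0, 0], [0, 0, 0, 0, 0, 0], [0, 0, 0, 0, 0, 0], [0, 0, 0, 0, 0, 0], [0, 0, 0, 0, 0, 0], [0, 0, 0, 0, 0, 0], [0, 0, 0, 0, 0, 0]]
  ],
  "fingers": 0
}}

```text
clock: 29.02
tool_pos: [0.6474, 0.0995, 0.0078]
orientation: [180.0, -0.0, 1.0]
force: [0.1, -1.3, 1.8]
opening: 0.0455
gripper_force: 29.2
```

Call:
{"fn": "send_rows", "kwargs": {
  "plan": [
    [[0, 0, 0, 0, 0, 0], [0, 0, 0, 0, 0, 0], [0, 0, 0, 0, 0, 0], [0, 0, 0, 0, 0, 0]]
  ]
}}

```text
clock: 29.35
tool_pos: [0.6474, 0.0995, 0.0078]
orientation: [180.0, -0.0, 1.0]
force: [-0.1, -1.4, 3.4]
opening: 0.0457
gripper_force: 29.2
```

Call:
{"fn": "send_rows", "kwargs": {
  "plan": [
    [[0, 0, -0.5, 0, 0, 0], [0, 0, -2, 0, 0, 0], [0, 0, -5, 0, 0, 0], [0, 0, -8, 0, 0, 0], [0, 0, -11, 0, 0, 0], [0, 0, -13, 0, 0, 0], [0, 0, -14, 0, 0, 0], [0, 0, -14, 0, 0, 0]]
  ]
}}

```text
clock: 30.02
tool_pos: [0.6483, 0.1001, 0.15]
orientation: [-179.9, -0.2, 1.0]
force: [-0.5, 0.3, -2.8]
opening: 0.0456
gripper_force: 29.2
```

Call:
{"fn": "send_rows", "kwargs": {
  "plan": [
    [[-1, 0.6, 0, 0, 0, 3], [-3, 1.9, 0, 0, 0, 8], [-5.5, 3.5, 0, 0, 0, 14], [-8.5, 5.4, 0, 0, 0, 20], [-11.5, 7.3, 0, 0, 0, 26], [-14.2, 9, 0, 0, 0, 32], [-16.2, 10.3, 0, 0, 0, 38], [-16.9, 10.8, 0, 0, 0, 44]]
  ]
}}

```text
clock: 30.68
tool_pos: [0.4754, -0.0133, 0.1455]
orientation: [179.8, 0.2, -43.4]
force: [0.1, -0.7, -3.3]
opening: 0.0455
gripper_force: 29.2
```

Call:
{"fn": "send_rows", "kwargs": {
  "plan": [
    [[0, 0, 0, 0, 0, 6], [0, 0, 0, 0, 0, 12], [0, 0, 1, 0, 0, 18], [0, 0, 3, 0, 0, 24], [0, 0, 5, 0, 0, 30], [0, 0, 7, 0, 0, 36], [0, 0, 8, 0, 0, 41], [0, 0, 8, 0, 0, 43.7]]
  ]
}}

```text
clock: 31.35
tool_pos: [0.4768, -0.0123, 0.0633]
orientation: [179.6, -0.1, -87.1]
force: [-0.2, 0.6, -2.3]
opening: 0.0452
gripper_force: 29.2
```

Call:
{"fn": "send_rows", "kwargs": {
  "plan": [
    [[0, 0, 0, 0, 0, 0], [0, 0, 0, 0, 0, 0], [0, 0, 0, 0, 0, 0], [0, 0, 0, 0, 0, 0]]
  ]
}}

```text
clock: 31.68
tool_pos: [0.4802, -0.0113, 0.0675]
orientation: [-180.0, 0.0, -86.6]
force: [0.6, -0.7, -2.5]
opening: 0.0455
gripper_force: 29.2
```

Call:
{"fn": "send_rows", "kwargs": {
  "plan": [
    [[0, 0, 1, 0, 0, 0], [0, 0, 2.2, 0, 0, 0], [0, 0, 3.2, 0, 0, 0], [0, 0, 4, 0, 0, 0], [0, 0, 4.4, 0, 0, 0], [0, 0, 4.6, 0, 0, 0], [0, 0, 4.7, 0, 0, 0], [0, 0, 4.75, 0, 0, 0]]
  ]
}}

```text
clock: 32.35
tool_pos: [0.4805, -0.0112, 0.0203]
orientation: [-180.0, 0.0, -86.7]
force: [0.2, -0.0, -3.6]
opening: 0.0462
gripper_force: 29.2
```

Call:
{"fn": "send_rows", "kwargs": {
  "plan": [
    [[0, 0, 0, 0, 0, 0], [0, 0, 0, 0, 0, 0], [0, 0, 0, 0, 0, 0], [0, 0, 0, 0, 0, 0]]
  ]
}}

```text
clock: 32.68
tool_pos: [0.4803, -0.0113, 0.0203]
orientation: [-180.0, 0.0, -86.7]
force: [-1.3, -0.1, -1.5]
opening: 0.0456
gripper_force: 29.2
```

Call:
{"fn": "send_rows", "kwargs": {
  "plan": [
    [[0, 0, 0, 0, 0, 0], [0, 0, 0, 0, 0, 0], [0, 0, 0, 0, 0, 0], [0, 0, 0, 0, 0, 0], [0, 0, 0, 0, 0, 0], [0, 0, 0, 0, 0, 0], [0, 0, -1, 0, 0, 0], [0, 0, -4, 0, 0, 0]]
  ],
  "fingers": 1
}}

```text
clock: 33.35
tool_pos: [0.4775, -0.0121, 0.0573]
orientation: [179.6, -0.1, -86.8]
force: [0.8, -0.1, -0.1]
opening: 0.0871
gripper_force: 0.0
```

Call:
{"fn": "send_rows", "kwargs": {
  "plan": [
    [[0, 0, -4, 0, 0, 0], [0, 0, -8, 0, 0, 0], [1, -1, -11, 0, 0, 0], [3.5, -3, -13, 0, 0, 0], [6.5, -5.5, -15, 0, 0, 0], [9.5, -8, -16, 0, 0, 0], [12.5, -10, -16.5, 0, 0, 0], [14.6, -11.2, -16.5, 0, 0, 0]]
  ]
}}

```text
clock: 34.02
tool_pos: [0.6029, -0.1531, 0.2265]
orientation: [-179.8, -0.0, -86.7]
force: [0.5, 1.3, 0.7]
opening: 0.087
gripper_force: 0.0
```

Call:
{"fn": "send_rows", "kwargs": {
  "plan": [
    [[0, 0, 0, 0, 0, 0], [0, 0, 0, 0, 0, 0], [0, 0, 0, 0, 0, 0], [0, 0, 0, 0, 0, 0]]
  ]
}}

```text
clock: 34.35
tool_pos: [0.5998, -0.15, 0.225]
orientation: [180.0, 0.0, -86.7]
force: [0.4, -0.3, 0.4]
opening: 0.0877
gripper_force: 0.0
```

```bash
python3 - <<'E'
from h import *
s=snap('wrist','w8.png');o=ctrl.get_obs();print(o['tool_pos'],o['orientation'],o['joint_pos']);np.save('w8.npy',s,allow_pickle=True)
E
```

```text
[ 0.5999124  -0.14985723  0.22524205] [-1.79997574e+02  4.05209277e-03 -8.66499505e+01] [ 4.04224621e+00  1.53103904e+01 -6.96777916e+00 -4.34704516e-03
 -6.77193555e+01 -6.90548702e-01]
```

View pics/w8.png

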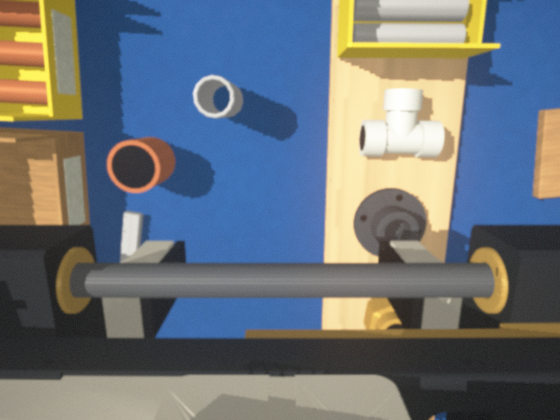

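Pipe top ring at (215,97). Tee at (403,130) and flange bore near (398,228) are on the board in line. The copper cup at (141,165) is clear of the fingers.

```bash
python3 - <<'E'
from h import *
s=np.load('w8.npy',allow_pickle=True).item();np.set_printoptions(precision=4,suppress=True)
im=s['img'][65:125,185:250];hsv=cv2.cvtColor(im,cv2.COLOR_RGB2HSV)
m=((hsv[...,1]<60)&(hsv[...,2]>120)).astype(np.uint8)
c=max(cv2.findContours(m,0,2)[0],key=cv2.contourArea)[:,0]+[185,65]
print(c.min(0),c.max(0))
l,t=c.min(0)
n=onz(s,215,96.5,.07)[:2];print('pipe top',n,[onz(s,u,v,.07)[:2] for u,v in[(l,96),(236,96),(215,t)]])
b=onz(s,225,97,.035)[:2];print(b)
T=np.array([.5999,-.1499]);x=np.array([np.cos(np.radians(-86.7)),np.sin(np.radians(-86.7))]);y=np.array([x[1],-x[0]]);print('shift',(n-T)@x,(n-T)@y)
t=np.array([onz(s,u,v,.029)[:2] for u,v in[(362,140),(443,139),(404,89)]]);print('tee',t,(t[0]+t[1])/2)
E
```

```text
[193  75] [241 117]
pipe top [ 0.6578 -0.2239] [array([ 0.6756, -0.2233]), array([ 0.6407, -0.2253]), array([ 0.658 , -0.2405])]
[ 0.6548 -0.2251]
shift 0.07719789022699351 -0.05350657630520381
tee [[ 0.5256 -0.1938]
 [ 0.4489 -0.1993]
 [ 0.4921 -0.2421]] [ 0.4873 -0.1965]
```

Call:
{"fn": "send_rows", "kwargs": {
  "plan": [
    [[1, -0.7, 0, 0, 0, 0], [3, -2.1, 0, 0, 0, 0], [5.2, -3.7, 0, 0, 0, 0], [7, -4.9, 1, 0, 0, 0], [7.7, -5.4, 4, 0, 0, 0], [7.7, -5.4, 7, 0, 0, 0], [7.7, -5.4, 9, 0, 0, 0], [7.7, -5.4, 10, 0, 0, 0]]
  ]
}}

```text
clock: 35.07
tool_pos: [0.6572, -0.2241, 0.1215]
orientation: [179.7, 0.1, -86.7]
force: [-0.7, -0.4, 0.5]
opening: 0.0875
gripper_force: 0.0
```

Call:
{"fn": "send_rows", "kwargs": {
  "plan": [
    [[0, 0, 0, 0, 0, 0], [0, 0, 0, 0, 0, 0], [0, 0, 0, 0, 0, 0], [0, 0, 0, 0, 0, 0]]
  ]
}}

```text
clock: 35.4
tool_pos: [0.6599, -0.2244, 0.1273]
orientation: [-179.8, -0.0, -86.7]
force: [1.1, -0.1, 0.9]
opening: 0.0877
gripper_force: 0.0
```

Call:
{"fn": "send_rows", "kwargs": {
  "plan": [
    [[0, 0, 1.5, 0, 0, 0], [0, 0, 4, 0, 0, 0], [0, 0, 6.4, 0, 0, 0], [0, 0, 8.3, 0, 0, 0], [0, 0, 9.5, 0, 0, 0], [0, 0, 10, 0, 0, 0], [0, 0, 10.3, 0, 0, 0], [0, 0, 10.4, 0, 0, 0]]
  ]
}}

```text
clock: 36.07
tool_pos: [0.6594, -0.2245, 0.0219]
orientation: [-179.9, -0.0, -86.7]
force: [0.0, -0.9, -0.4]
opening: 0.0878
gripper_force: 0.0
```

Call:
{"fn": "send_rows", "kwargs": {
  "plan": [
    [[0, 0, 0, 0, 0, 0], [0, 0, 0, 0, 0, 0], [0, 0, 0, 0, 0, 0]]
  ]
}}

```text
clock: 36.32
tool_pos: [0.6594, -0.2245, 0.0222]
orientation: [-179.9, -0.0, -86.7]
force: [0.1, -0.1, 0.6]
opening: 0.088
gripper_force: 0.0
```

Call:
{"fn": "send_rows", "kwargs": {
  "plan": [
    [[0, 0, 0, 0, 0, 0], [0, 0, 0, 0, 0, 0], [0, 0, 0, 0, 0, 0], [0, 0, 0, 0, 0, 0], [0, 0, 0, 0, 0, 0], [0, 0, 0, 0, 0, 0], [0, 0, 0, 0, 0, 0], [0, 0, 0, 0, 0, 0]]
  ],
  "fingers": 0
}}

```text
clock: 36.98
tool_pos: [0.6587, -0.2244, 0.021]
orientation: [180.0, 0.0, -86.7]
force: [0.3, -0.4, 0.9]
opening: 0.0399
gripper_force: 0.0
```

Call:
{"fn": "send_rows", "kwargs": {
  "plan": [
    [[0, 0, 0, 0, 0, 0], [0, 0, 0, 0, 0, 0], [0, 0, 0, 0, 0, 0], [0, 0, 0, 0, 0, 0], [0, 0, 0, 0, 0, 0]]
  ]
}}

```text
clock: 37.4
tool_pos: [0.6588, -0.2244, 0.0211]
orientation: [-180.0, -0.0, -86.7]
force: [1.4, 0.6, -0.5]
opening: 0.0337
gripper_force: 30.0
```

Call:
{"fn": "send_rows", "kwargs": {
  "plan": [
    [[0, 0, -0.5, 0, 0, 0], [0, 0, -2, 0, 0, 0], [0, 0, -5, 0, 0, 0], [0, 0, -8.5, 0, 0, 0], [0, 0, -12, 0, 0, 0], [0, 0, -14, 0, 0, 0], [0, 0, -15, 0, 0, 0], [0, 0, -15, 0, 0, 0]]
  ]
}}

```text
clock: 38.07
tool_pos: [0.6597, -0.2246, 0.174]
orientation: [-179.8, -0.0, -86.7]
force: [0.9, -0.8, -1.9]
opening: 0.0334
gripper_force: 30.0
```

Call:
{"fn": "send_rows", "kwargs": {
  "plan": [
    [[-1, 1.4, 0, 0, 0, 0], [-3, 4, 0, 0, 0, 0], [-5.4, 7.3, 0, 0, 0, 0], [-7.8, 10.5, 0, 0, 0, 0], [-10, 13.5, 0, 0, 0, 0], [-11.6, 15.7, 0, 0, 0, 0], [-12.3, 16.6, 0, 0, 0, 0], [-12.3, 16.6, 0, 0, 0, 0]]
  ]
}}

```text
clock: 38.73
tool_pos: [0.4829, -0.1101, 0.1698]
orientation: [179.9, 0.0, -86.6]
force: [-0.8, 0.2, -0.9]
opening: 0.0335
gripper_force: 30.0
```

Call:
{"fn": "send_rows", "kwargs": {
  "plan": [
    [[0, 0, 0.5, 0, 0, 0], [0, 0, 1.5, 0, 0, 0], [0, 0, 3, 0, 0, 0], [0, 0, 4.5, 0, 0, 0], [0, 0, 5.5, 0, 0, 0], [0, 0, 6, 0, 0, 0], [0, 0, 6, 0, 0, 0], [0, 0, 6, 0, 0, 0]]
  ]
}}

```text
clock: 39.4
tool_pos: [0.4862, -0.1114, 0.1106]
orientation: [179.9, -0.0, -86.7]
force: [0.2, 0.7, -2.1]
opening: 0.0336
gripper_force: 30.0
```

Call:
{"fn": "send_rows", "kwargs": {
  "plan": [
    [[0, 0, 0, 0, 0, 0], [0, 0, 0, 0, 0, 0], [0, 0, 0, 0, 0, 0], [0, 0, 0, 0, 0, 0]]
  ]
}}

```text
clock: 39.73
tool_pos: [0.4862, -0.1111, 0.1116]
orientation: [-179.9, 0.0, -86.7]
force: [0.3, -1.1, -1.2]
opening: 0.0335
gripper_force: 30.0
```

```bash
python3 - <<'E'
from h import *
o=ctrl.get_obs();print(o['tool_pos'],o['orientation'])
ims=[]
for n,P in(('side',(.486,-.111,.08)),('top',(.486,-.111,.06))):
    s=snap(n);u,v=map(int,proj(s,P));print(n,u,v)
    np.save(f'p_{n}.npy',s,allow_pickle=True)
    ims.append(cv2.resize(cv2.cvtColor(s['img'],cv2.COLOR_RGB2BGR)[v-75:v+75,max(u-100,0):u+100],None,fx=2,fy=2,interpolation=cv2.INTER_CUBIC))
cv2.imwrite('pics/x9.png',np.hstack(ims))
s=snap('wrist','w9.png');np.save('w9.npy',s,allow_pickle=True)
E
```

```text
[ 0.48624101 -0.1110933   0.11160739] [-1.79936101e+02  6.45490283e-03 -8.67056101e+01]
side 345 224
top 342 189
```

View pics/x9.png

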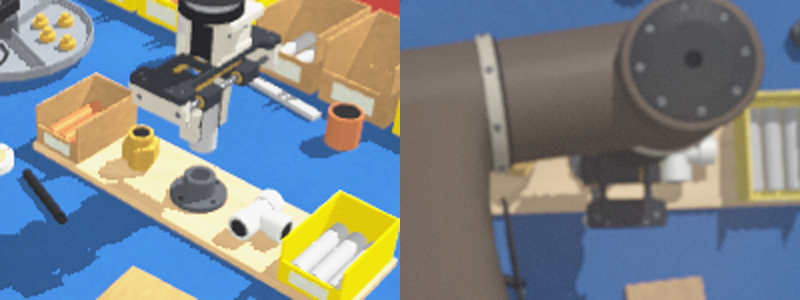

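Side crop: the pipe hangs upright above the flange hub (pipe bottom at crop (202,148), hub top at (201,172)). The union, tee and flange stand in the row.

```bash
python3 - <<'E'
from h import *
s=np.load('p_side.npy',allow_pickle=True).item()
im=cv2.cvtColor(s['img'],cv2.COLOR_RGB2BGR)[190:265,305:385]
cv2.imwrite('pics/x10.png',cv2.resize(im,None,fx=7,fy=7,interpolation=cv2.INTER_CUBIC))
for P in((.4862,-.1111,.0905),(.4862,-.1111,.046),(.4862,-.1111,.012)):
    u,v=proj(s,P);print((u-305)*7,(v-190)*7)
E
```

```text
285.94286676520034 217.65776451475062
278.83895772992526 317.805868323622
273.59157687197296 391.4024688517526
```

View pics/x10.png

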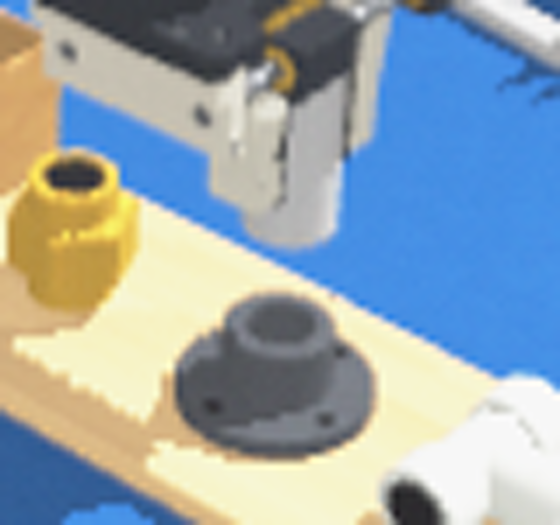

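Call:
{"fn": "send_rows", "kwargs": {
  "plan": [
    [[0, 0.1, 0.5, 0, 0, 0], [0, 0.1, 1.5, 0, 0, 0], [0, 0.1, 2.5, 0, 0, 0], [0, 0.1, 3.3, 0, 0, 0], [0, 0.1, 3.9, 0, 0, 0], [0, 0.1, 4.2, 0, 0, 0], [0, 0.1, 4.35, 0, 0, 0], [0, 0.1, 4.35, 0, 0, 0]]
  ]
}}

```text
clock: 40.55
tool_pos: [0.4848, -0.1113, 0.0673]
orientation: [180.0, -0.0, -86.7]
force: [0.2, 0.0, -1.5]
opening: 0.0334
gripper_force: 30.0
```

Call:
{"fn": "send_rows", "kwargs": {
  "plan": [
    [[0, 0, 0, 0, 0, 0], [0, 0, 0, 0, 0, 0], [0, 0, 0, 0, 0, 0], [0, 0, 0, 0, 0, 0]]
  ]
}}

```text
clock: 40.88
tool_pos: [0.4851, -0.1112, 0.0677]
orientation: [-180.0, 0.0, -86.7]
force: [-1.8, -0.5, -1.6]
opening: 0.0333
gripper_force: 30.0
```

Pipe bottom is at about 0.0466, just above the hub, so I'll ease down 0.5 mm and release.

Call:
{"fn": "send_rows", "kwargs": {
  "plan": [
    [[0, 0, 0.05, 0, 0, 0], [0, 0, 0.05, 0, 0, 0], [0, 0, 0.05, 0, 0, 0], [0, 0, 0.05, 0, 0, 0]]
  ]
}}

```text
clock: 41.22
tool_pos: [0.4849, -0.1112, 0.0671]
orientation: [-180.0, 0.0, -86.7]
force: [-0.1, -0.7, -1.2]
opening: 0.0334
gripper_force: 30.0
```

Call:
{"fn": "send_rows", "kwargs": {
  "plan": [
    [[0, 0, 0, 0, 0, 0], [0, 0, 0, 0, 0, 0], [0, 0, 0, 0, 0, 0], [0, 0, 0, 0, 0, 0], [0, 0, 0, 0, 0, 0], [0, 0, 0, 0, 0, 0], [0, 0, 0, 0, 0, 0], [0, 0, 0, 0, 0, 0]]
  ],
  "fingers": 1
}}

```text
clock: 41.88
tool_pos: [0.485, -0.1112, 0.0671]
orientation: [-180.0, -0.0, -86.7]
force: [0.1, -0.2, -0.0]
opening: 0.0813
gripper_force: 0.0
```

Call:
{"fn": "send_rows", "kwargs": {
  "plan": [
    [[0, 0, -1, 0, 0, 0], [0, 0, -3, 0, 0, 0], [0, 0, -6, 0, 0, 0], [0, 0, -9, 0, 0, 0], [0, 0, -12, 0, 0, 0], [0, 0, -15, 0, 0, 0], [0, 0, -17, 0, 0, 0], [0, 0, -17, 0, 0, 0]]
  ]
}}

```text
clock: 42.55
tool_pos: [0.4873, -0.1114, 0.242]
orientation: [-179.5, -0.0, -86.7]
force: [0.5, 0.9, 0.3]
opening: 0.0878
gripper_force: 0.0
```

Call:
{"fn": "send_rows", "kwargs": {
  "plan": [
    [[-2, 0, 0, 0, 0, 0], [-6, 0, 0, 0, 0, 0], [-10, 0, 0, 0, 0, 0], [-14, 0, 0, 0, 0, 0], [-18, 0, 0, 0, 0, 0], [-22, 0, 0, 0, 0, 0], [-25, 0, 0, 0, 0, 0], [-26, 0, 0, 0, 0, 0]]
  ]
}}

```text
clock: 43.22
tool_pos: [0.4697, 0.1518, 0.2367]
orientation: [-180.0, 0.0, -86.6]
force: [0.1, -0.8, 0.7]
opening: 0.0876
gripper_force: 0.0
```

Call:
{"fn": "send_rows", "kwargs": {
  "plan": [
    [[0, 0, 0, 0, 0, 0], [0, 0, 0, 0, 0, 0], [0, 0, 0, 0, 0, 0], [0, 0, 0, 0, 0, 0]]
  ]
}}

```text
clock: 43.55
tool_pos: [0.47, 0.1472, 0.237]
orientation: [180.0, -0.0, -86.8]
force: [0.5, -0.2, -0.1]
opening: 0.0872
gripper_force: 0.0
```

```bash
python3 - <<'E'
from h import *
ims=[]
for n,P in(('side',(.486,-.111,.05)),('top',(.486,-.111,.06))):
    s=snap(n);u,v=map(int,proj(s,P));np.save(f'f_{n}.npy',s,allow_pickle=True)
    ims.append(cv2.resize(cv2.cvtColor(s['img'],cv2.COLOR_RGB2BGR)[v-80:v+80,u-100:u+100],None,fx=2,fy=2,interpolation=cv2.INTER_CUBIC))
    print(n,u,v,[np.round((np.array(proj(s,q))-[u-100,v-80])*2) for q in((.486,-.111,.116),(.486,-.111,.046),(.4918,-.2110,.046),(.4802,-.0114,.064))])
cv2.imwrite('pics/x11.png',np.hstack(ims))
E
```

```text
side 344 234 [array([205., 117.]), array([202., 163.]), array([267., 197.]), array([142., 121.])]
top 342 189 [array([208., 154.]), array([200., 162.]), array([287., 159.]), array([115., 163.])]
```

View pics/x11.png

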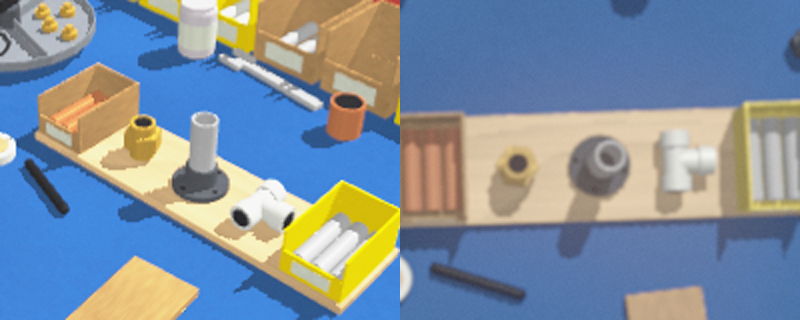

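The final view shows the pipe upright on the flange hub, with the union at (517,164), flange at (600,165) and tee at (688,160) in line mid-board, and the arm clear.

```bash
python3 -c "
from h import *
print(ctrl.close_job())"
```

```text
the job is handed in; nothing more can be done
None
```

The job is handed in: I turned the carousel into line with the pointer before taking the flange out, then laid flange, tee and union in a row with the pipe standing upright on the flange's hub, all released, at about 44 s; the hand-in reported no verdict.

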